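# Register a printing block in the corner of the proofing bed

## Robot

A 6-joint arm with a two-finger parallel gripper is mounted at the origin on a cart in front of the work surface, level with it; the furniture and walls round the work are solid. World frame = base frame: x ahead of the robot, y to its left, z up, the work surface at z = 0. Lengths are in m, angles in rad, forces in N, time in s.
With the tool pointing down it reaches from about 0.3 to 0.775 m from the base axis. Payload 14.6 kg.
Tool frame: the origin (TCP) lies midway between the tips of the shut fingers; the grasp point (between the pads) lies 19 mm behind it (ctrl.pinch_z is the distance from the TCP to the grasp point, in m); z points along the fingers, y is the line along which they close (so a half turn about z gives the same grasp; the last joint's range is limited). The gripper opens to 94 mm and grips with 3 to 60 N. Pads are 16 mm wide; open, the fingers measure 119 mm over their backs; the gripper's body (75 mm by 177 mm) begins 78 mm behind the grasp point.
Start: joints at [-1.187, 0.3, 1.521, -0, 1.321, -0.067], TCP at [0.24, -0.495, 0.205] pointing down, gripper open.
Joint ranges: [-3.03, 3.03], [-0.79, 2.21], [0.23, 2.52], [-1.04, 4.18], [0, 3.07], [-2.55, 2.55]. Speed limits (rad/s): [2.22, 2.22, 2.57, 3.14, 3.14, 3.14].

## Interface

Orientations are given as [roll, pitch, yaw] about the fixed x, y, z axes, in that order (R = Rz(yaw) Ry(pitch) Rx(roll)).
In Python, from station import ctrl gives the robot as it stands.
- The arm moves only by the tool jog_arm, never from a script. Its argument "motion" is a list of rows, each a list of 7 numbers: the shift along the tool's x, y, z in m, then the turn, a rotation vector about the tool's x, y, z in rad, then the opening, from -1 (shut) to 1 (fully open). In form: [[tx, ty, tz, rx, ry, rz, gripper], ...]. A call has 1 to 5 rows; each row shifts and turns the commanded pose from where the row before left it, along the tool's axes as they then stand; what a row does not reach is not made up. A row lasts 1/10 s, in which the tool goes at most 50 mm and 8.59 degrees, less where a joint would pass 70% of its speed; a pose out of reach is approached as far as the arm can. A call is refused whole if a number of a shift passes 0.05 or a number of a turn 0.15, either way. A call with a gripper value outside its range is refused whole. The fingers move at their own pace and stop on an object; "squeeze" is the grip in N (left out, the last holds). Time passes only in rows, so rows that do not move let the fingers close. It gives the time, the measured TCP pose, the force, the opening and the grip force at its end, in the units of the state.
- ctrl.get_obs(): the state, without advancing time (a new reading comes with each control period).
- ctrl.camera(name): name is "scene" or "side" or "wrist"; returns the picture (480x640x3 uint8, red, green, blue); there is no depth.
- ctrl.camera_model(name): a dict with "intrinsics" (3x3 intrinsics, pixels), "rvec" (rotation vector, rad) and "tvec" (3), from world to camera coordinates, as OpenCV has them. Camera axes: x right, y down, z forward; pixel columns grow to the right and rows downward; lengths in m; the calibration is good to about 2 mm. The wrist camera is an equidistant fisheye: a pixel r from the principal point sees the ray r / f radians off the axis. A picture is of the moment at which its call begins: read the wrist's pose just before it. camera_model takes no time and is no camera call; for the wrist camera it gives the pose at the moment of the call.
- ctrl.hand_in(): hands the job in; it is judged then, once.
The state is a dict: "time_s": time; "qpos": joint angles; "joint_vel": joint speeds; "tau": joint torques, N m; "ee_pos": TCP position; "eef_rot": TCP orientation; "force": force on the tool from outside, world axes, zero at the start; "moment": the same for the moment, N m; "grip_width": finger opening in m; "grip_force": force on a finger pad.
Only numpy, scipy, OpenCV 4.12 (cv2) and the standard library are available. Lean on these libraries where they do the work, as an engineer would, in place of code of your own. Each camera call takes 0.05 s, during which the arm holds its last target. There are 200 camera calls.

## Task

The small ink tin is standing in the way on the wooden proofing bed: slide it across the bed, without lifting or tipping it, onto the other marked ring and let go of it there. Then bring the printing block to the bed, flat on its metal plate and with its long side along the long far fence, and press it into the corner so that it bears on both fences at once. Finish while still holding the block pressed there: do not let go at the end, and leave the other things where they are.

Things in the scene. Friction and masses are not known exactly. Their poses are not given: they have to be found in the camera images.
- bed: the proofing bed, a plywood board 200 (x) x 250 (y) x 20 mm thick, fixed to the counter. Origin: centre of its underside, so its top is 20 mm above the origin; x points to its far edge, y to its left edge, z up. It carries two dark steel fences, 12 mm wide and standing 12 mm above its top, that meet in its far left corner, and two dark rings (flat markings, outer diameter 64 mm, no height)
- far_fence: the long fence, 12 x 160 x 12 mm, along the bed's far edge, fixed to the bed, same axes as the bed. Origin: centre of its underside; its inner face is 6 mm from the origin towards -x
- side_fence: the short fence, 104 x 12 x 12 mm, along the bed's left edge, fixed to the bed, same axes as the bed. Origin: centre of its underside; its inner face is 6 mm from the origin towards -y. Left of the bed, from world y = 0.27, stands a 50 mm high case; a jar on it reaches 0.135 m, brushes at its back 0.28 m
- corner (a point): the point on the bed's top where the inner faces of both fences meet, at (83, 108, 20) mm in the bed's frame; same axes as the bed. A block pressed home has its centre 28 mm to -x and 40 mm to -y of this point
- first_ring (a point): centre, on the bed's top, of the marked ring in front of the corner where the small tin stands at the start, at (35, 45, 20) mm in the bed's frame
- parking_ring (a point): centre, on the bed's top, of the marked ring at the bed's right side, where the small tin must go, at (15, -85, 20) mm in the bed's frame
- tin: the small round closed ink tin, cream with a pale lid, diameter 53 mm, height 61 mm, about 0.18 to 0.35 kg, upright on the first ring. Origin: centre of its underside, z up
- block: the hand printing block, a plain wooden block with a thin metal plate as its sole, 56 (x) x 80 (y) x 42 mm high, about 0.15 to 0.3 kg, lying sole down on the counter (z = 0) at the near left of the bed, its long side turned up to 0.35 rad from world y. Origin: centre of its underside; y is its long direction, z up; its ends and long sides are alike. Behind and left of it is a 50 mm high case
- jar: bystander: small round pigment jar, 39 mm across, 46 mm high, standing on the bed's near left part; origin at the centre of its underside
- big_tin: bystander: a larger ink tin, 69 mm across, 53 mm high, on the 12 mm thick stone slab right of the bed; origin at the centre of its underside
- tape: bystander: roll of tape lying flat, 93 mm across, 24 mm high, on the counter at the left; origin at the centre of its underside
- stick: bystander: polishing stick, 22 x 70 x 22 mm, on the counter at the right; origin at the centre of its underside
- tube: bystander: squeeze tube, 40 x 104 x 27 mm, lying on the counter beyond the bed; origin at the centre of its underside
There are look-alikes about, which are no part of the job. What is shaped like the tin but green is not meant.

How it is judged:
By the outcome, as a careful person would: the job done as asked, in the order asked, and still so for the second after the job is handed in, while the arm keeps its last pose, push and grip.
It also fails if it takes over 72 s, if anything falls off the work surface, if the arm or the gripper's body presses on something with over 40 N, if the wrist force passes 120 N, or if a joint passes its speed limit or range.

## Working session

There is one attempt and no reset: what is moved stays moved. The work goes in short steps, Python scripts to look and compute and a tool call to move; the robot and the scene stay as the last step left them, time stands still between calls to the robot, and variables do not carry over. Pictures are saved under pics/ and viewed, at most 10 in all, crops included, and the job is handed in when it is done.

Besides the shell and the picture viewer there is one more tool, called after "Call:" in YAML: its name, and indented under it one key for each argument. jog_arm: Moves the arm, as the interface text tells. Its arguments: {"type":"object","properties":{"motion":{"type":"array"},"squeeze":{"type":"number"}},"required":["motion"]}

```bash
mkdir -p pics; ls
cat > h.py <<'E'
import numpy as np, cv2
from scipy.spatial.transform import Rotation as R
from station import ctrl
def shot(n,f):
    m=ctrl.camera_model(n); im=cv2.cvtColor(ctrl.camera(n),cv2.COLOR_RGB2BGR); cv2.imwrite('pics/'+f,im); return im,m
def ray(m,n,uv):
    K=np.array(m['intrinsics']);Rm=R.from_rotvec(np.ravel(m['rvec'])).as_matrix();t=np.ravel(m['tvec'])
    x=(uv[0]-K[0,2])/K[0,0];y=(uv[1]-K[1,2])/K[1,1]
    if n=='wrist':
        th=np.hypot(x,y);d=np.array([np.sin(th)*x/max(th,1e-9),np.sin(th)*y/max(th,1e-9),np.cos(th)])
    else: d=np.array([x,y,1.])
    return -Rm.T@t,Rm.T@d
def onplane(m,n,uv,z):
    o,d=ray(m,n,uv);return o+d*(z-o[2])/d[2]
def proj(m,n,p):
    K=np.array(m['intrinsics']);Rm=R.from_rotvec(np.ravel(m['rvec'])).as_matrix();c=Rm@np.array(p)+np.ravel(m['tvec'])
    if n=='wrist':
        r=np.hypot(c[0],c[1]);th=np.arctan2(r,c[2]);x,y=c[:2]/r*th
    else: x,y=c[:2]/c[2]
    return K[0,0]*x+K[0,2],K[1,1]*y+K[1,2]
E
python3 - <<'E'
from h import *
o=ctrl.get_obs();print(o)
for n in('scene','side'):
    shot(n,n+'0.png');m=ctrl.camera_model(n);print(n,ray(m,n,(320,240)))
E
```

```text
pics
{'time_s': 0.0, 'qpos': array([-1.18661065e+00,  3.00455380e-01,  1.52158188e+00,  2.03202296e-05,
        1.32073637e+00, -6.66000940e-02]), 'joint_vel': array([ 0.00064606,  0.00072331, -0.0003676 , -0.00085189,  0.00065058,
        0.00123585]), 'tau': array([ 1.38875846e-03, -5.31807160e+01, -3.52741778e+01,  7.08541065e-02,
        2.43660092e-02, -9.13317012e-05]), 'ee_pos': array([ 0.23951979, -0.49480334,  0.20489463]), 'eef_rot': array([-3.14041560e+00, -9.82339545e-05,  4.50780669e-01]), 'force': array([ 0.53465886,  1.31612888, -0.68138561]), 'moment': array([0.01761054, 0.0238333 , 0.00834075]), 'grip_force': 0.0, 'grip_width': 0.09382628097321183}
scene (array([-0.51561802, -0.97488801,  0.68733498]), array([ 0.67066842,  0.62412614, -0.40092301]))
side (array([0.02059929, 0.95568136, 0.94400505]), array([ 0.39772011, -0.64041808, -0.65719339]))
```

View pics/scene0.png

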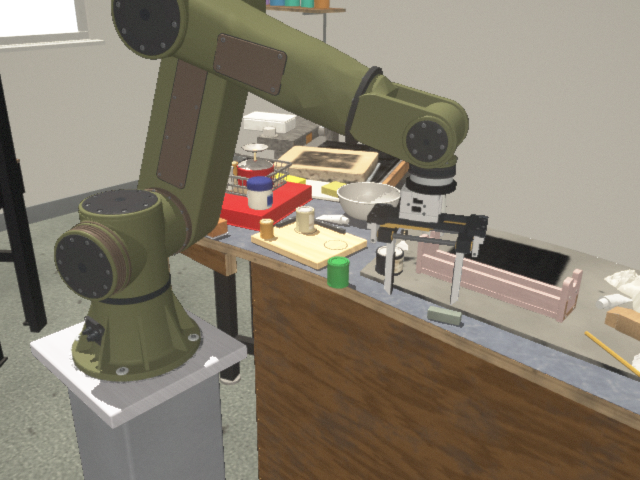

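View pics/side0.png

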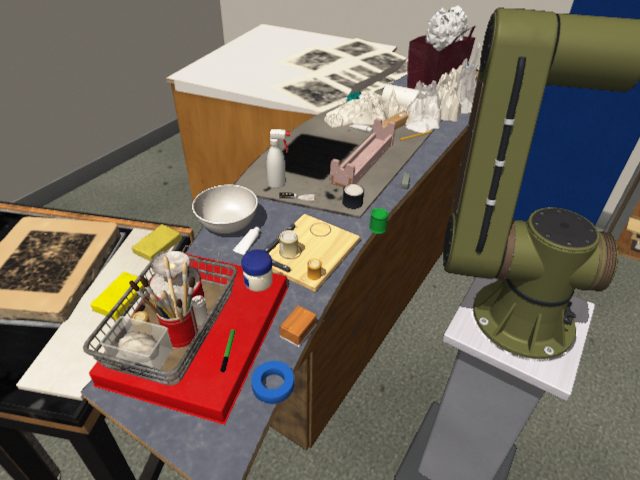

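Run:
```python
import cv2
im=cv2.imread('pics/side0.png');c=im[205:355,225:425];c=cv2.resize(c,None,fx=4,fy=4,interpolation=cv2.INTER_CUBIC);cv2.imwrite('pics/crop1.png',c)
from h import *
m=ctrl.camera_model('side')
for uv,z in [((290,235),.081),((320,229),.02),((358,241),.02),((316,262),.066),((297,318),.042),((378,212),.06)]: print(uv,onplane(m,'side',uv,z))
```

```text
(290, 235) [0.62317512 0.14374732 0.081     ]
(320, 229) [0.60720363 0.01280857 0.02      ]
(358, 241) [ 0.48490696 -0.00376892  0.02      ]
(316, 262) [0.51259904 0.1805732  0.066     ]
(297, 318) [0.45724312 0.34801991 0.042     ]
(378, 212) [ 0.48015095 -0.11295156  0.06      ]
```

View pics/crop1.png

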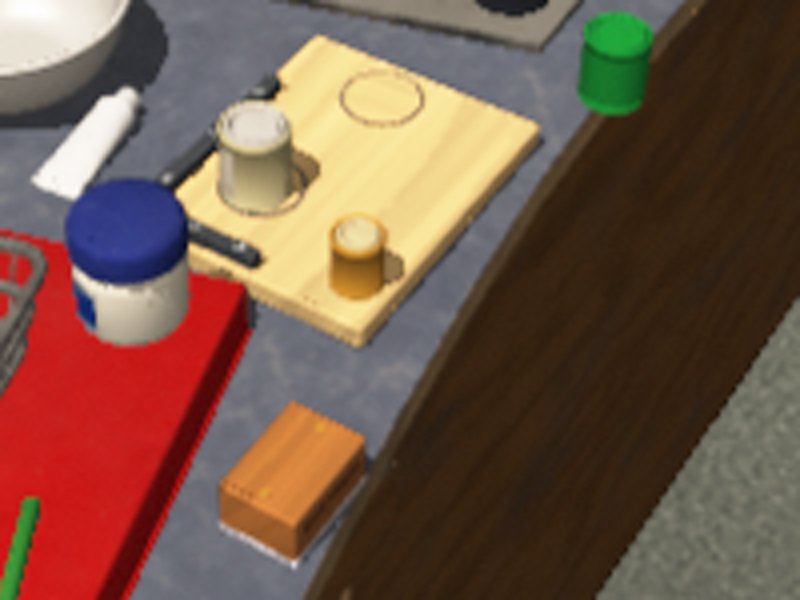

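The crop confirms it. The cream tin on the ring, at side px (289,241), fits the description. The green one at (378,220) is the look-alike, and the amber jar at (315,268) is smaller. The block is at (297,325), and the bed corners are at crop (318,36), (540,128) and (362,340).

Run:
```python
from h import *
m=ctrl.camera_model('side')
P=lambda x,y,z:onplane(m,'side',(225+x/4-.4,205+y/4-.4),z)[:2]
fr,nr,nl=P(318,37,.02),P(540,128,.02),P(362,337,.02)
print(fr,nr,nl,np.linalg.norm(fr-nr),np.linalg.norm(nr-nl))
c=(fr+nl)/2;dy=(nl-nr);yaw=np.arctan2(-dy[0],dy[1]);print('c',c,'yaw',yaw,'yaw2',np.arctan2(*(fr-nr)[::-1]))
Rb=np.array([[np.cos(yaw),-np.sin(yaw)],[np.sin(yaw),np.cos(yaw)]])
for n,p in dict(corner=(83,108),first=(35,45),park=(15,-85),target=(55,68)).items(): print(n,c+Rb@np.array(p)/1e3)
print('parkring',P(382,98,.02),'tin lid',P(254,126,.081))
q=[P(*a,.042) for a in((296,403),(366,440),(296,525),(221,487))];print('block',q,np.mean(q,0),[np.linalg.norm(q[i]-q[(i+1)%4]) for i in range(4)])
d=q[3]-q[0];print('blk yaw',np.arctan2(-d[0],d[1]),'e2',np.arctan2(-(q[2]-q[1])[0],(q[2]-q[1])[1]))
mw=ctrl.camera_model('wrist');o,dd=ray(mw,'wrist',(320,240));print(o,dd,np.array(mw['intrinsics']))
```

```text
[ 0.68869777 -0.02148812] [ 0.49072787 -0.02379604] [0.48453761 0.22649399] 0.19798335467639736 0.25036656066722135
c [0.58661769 0.10250293] yaw 0.024727275026436596 yaw2 0.011657371579524676
corner [0.66692204 0.21252207]
first [0.62049438 0.14835454]
park [0.60371471 0.01789979]
target [0.63991959 0.171842  ]
parkring [0.60669794 0.01303501] tin lid [0.62478698 0.15050641]
block [array([0.47688776, 0.31301709]), array([0.42478074, 0.31358359]), array([0.42373989, 0.38946421]), array([0.47645851, 0.39129497])] [0.45046672 0.35183997] [np.float64(0.05211009192107355), np.float64(0.07588776093933018), np.float64(0.05275040191075351), np.float64(0.07827905971734764)]
blk yaw 0.005483542191931026 e2 0.013716141233093481
[ 0.30337391 -0.46453331  0.38461617] [-0.24043172 -0.1090727  -0.9645184 ] [[371.64829954   0.         322.39330596]
 [  0.         371.64829954 233.51683538]
 [  0.           0.           1.        ]]
```

Run:
```python
from h import *
m=ctrl.camera_model('side')
P=lambda x,y,z:onplane(m,'side',(225+x/4-.4,205+y/4-.4),z)[:2]
print('case edge',P(248,287,.05),P(170,478,.05),'jar lid c',P(127,212,.135),P(187,230,.135),'amber',P(358,235,.066), 'green',P(617,28,.06))
o=ctrl.get_obs();Rt=R.from_euler('xyz',o['eef_rot']);print(Rt.as_matrix().round(3))
d=np.array([.621,.149,.205])-o['ee_pos'];print('d tool',Rt.inv().apply(d),np.hypot(*d[:2]))
```

```text
case edge [0.55548992 0.25460118] [0.50129626 0.40759211] jar lid c [0.6039728  0.31054333] [0.56382324 0.3026749 ] amber [0.51393697 0.18769398] green [ 0.47893471 -0.11618112]
[[ 0.9    0.436 -0.   ]
 [ 0.436 -0.9    0.001]
 [ 0.    -0.001 -1.   ]]
d tool [ 6.23870329e-01 -4.13336387e-01  3.93732837e-04] 0.748372440884215
```

Call:
jog_arm:
  motion:
    - [0,0,0,0,0,-0.1425,1]
    - [0,0,0,0,0,-0.1425,1]
    - [0,0,0,0,0,-0.1425,1]
    - [0,0,0,0,0,-0.1425,1]
    - [0,0,0,0,0,-0.1425,1]

```text
time_s: 0.6
ee_pos: [0.2396, -0.4949, 0.2051]
eef_rot: [-3.141, -0.001, 1.169]
force: [0.4, 0.7, 0.4]
grip_width: 0.0941
grip_force: 0.0
```

Call:
jog_arm:
  motion:
    - [0,0,0,0,0,-0.1425,1]
    - [0,0,0,0,0,-0.1425,1]
    - [0,0,0,0,0,-0.1425,1]
    - [0.044,0.023,0,0,0,0,1]
    - [0.044,0.023,0,0,0,0,1]

```text
time_s: 1.1
ee_pos: [0.2837, -0.4051, 0.2047]
eef_rot: [-3.141, -0.001, 1.589]
force: [1.8, 0.1, 1.3]
grip_width: 0.0942
grip_force: 0.0
```

Call:
jog_arm:
  motion:
    - [0.044,0.023,0,0,0,0,1]
    - [0.044,0.023,0,0,0,0,1]
    - [0.044,0.023,0,0,0,0,1]
    - [0.044,0.023,0,0,0,0,1]
    - [0.044,0.023,0,0,0,0,1]

```text
time_s: 1.6
ee_pos: [0.3948, -0.1819, 0.2054]
eef_rot: [3.142, 0.0, 1.591]
force: [1.0, -0.3, 0.8]
grip_width: 0.0941
grip_force: 0.0
```

Call:
jog_arm:
  motion:
    - [0.044,0.023,0,0,0,0,1]
    - [0.044,0.023,0,0,0,0,1]
    - [0.044,0.023,0,0,0,0,1]
    - [0.044,0.023,0,0,0,0,1]
    - [0.044,0.023,0,0,0,0,1]

```text
time_s: 2.1
ee_pos: [0.5054, 0.0405, 0.2054]
eef_rot: [-3.142, 0.0, 1.591]
force: [0.4, -1.4, 0.9]
grip_width: 0.0942
grip_force: 0.0
```

Call:
jog_arm:
  motion:
    - [0.044,0.023,0,0,0,0,1]
    - [0.044,0.023,0,0,0,0,1]
    - [0,0,0,0,0,0,1]
    - [0,0,0,0,0,0,1]

```text
time_s: 2.5
ee_pos: [0.5489, 0.1278, 0.2046]
eef_rot: [-3.14, 0.0, 1.592]
force: [1.5, -0.7, 0.2]
grip_width: 0.094
grip_force: 0.0
```

Run:
```python
from h import *
import pickle
im,m=shot('wrist','w1.png');pickle.dump(m,open('w1.pkl','wb'))
for p in((.62,.149,.081),(.667,.2125,.02),(.605,.0155,.02),(.45,.352,.042),(.49,-.024,.02)):print(proj(m,'wrist',p))
```

```text
(np.float64(408.1690271175271), np.float64(203.14691403321953))
(np.float64(442.74603831994114), np.float64(132.53728616636482))
(np.float64(371.92662895076865), np.float64(314.01884596745333))
(np.float64(224.81248920357314), np.float64(-12.763241752831249))
(np.float64(268.34405470133106), np.float64(342.4714319160232))
```

View pics/w1.png

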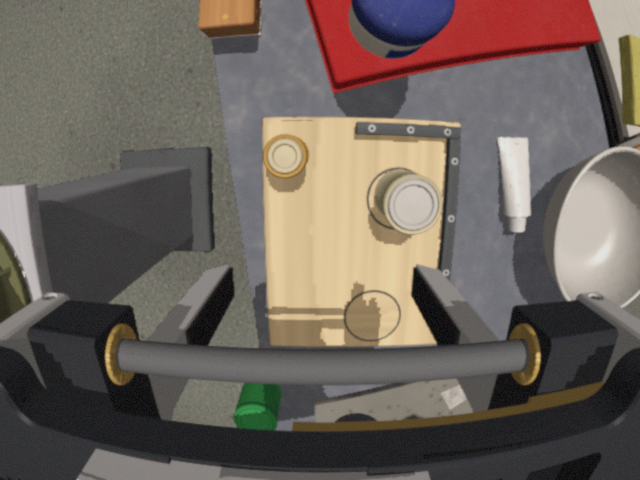

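```bash
cat > meas.py <<'E'
from h import *
import pickle
im=cv2.imread('pics/w1.png');m=pickle.load(open('w1.pkl','rb'))
W=lambda u,v,z:onplane(m,'wrist',(u,v),z)
hsv=cv2.cvtColor(im,cv2.COLOR_BGR2HSV)
wood=((hsv[...,1]>70)&(hsv[...,2]>150)).astype(np.uint8)
def last(a,thr=1): return a
# far fence inner edge: per row, last wood column; side fence: per column first wood row
E=[];
for v in range(245,265,3):
    u=max(np.where(wood[v,380:450])[0])+380.5; E.append(W(u,v,.02))
for v in range(150,165,3):
    u=max(np.where(wood[v,380:455])[0])+380.5; E.append(W(u,v,.02))
E=np.array(E);px=np.polyfit(E[:,1],E[:,0],1)
S=np.array([W(u,120+min(np.where(wood[133:165,u])[0])+13-.5,.02) for u in range(375,435,5)]);py=np.polyfit(S[:,0],S[:,1],1)
print('far x=',px,np.std(E[:,0]-np.polyval(px,E[:,1])),'side y=',py,np.std(S[:,1]-np.polyval(py,S[:,0])))
yaw=-px[0];cy=np.polyval(py,.667);cx=np.polyval(px,cy);c=np.array([cx,cy]);print('corner',c,'yaw',yaw,py[0])
yw=(yaw+py[0])/2;Rb=np.array([[np.cos(yw),-np.sin(yw)],[np.sin(yw),np.cos(yw)]])
for n,p in dict(first=(-48,-63),park=(-68,-193),target=(-28,-40)).items(): print(n,c+Rb@np.array(p)/1e3)
g=cv2.cvtColor(im,cv2.COLOR_BGR2GRAY)
print('park ring',W((345+400)/2,(290.5+341)/2,.02),'lid',W(411,204,.081))
E
python3 meas.py
```

```text
far x= [-0.01539958  0.67369018] 0.0004974298235478188 side y= [0.04528538 0.1748028 ] 0.0011104157676725228
corner [0.67053315 0.20500815] yaw 0.015399579575318336 0.04528537558606447
first [0.62446652 0.14058093]
park [0.60841965 0.01003401]
target [0.64375955 0.1641771 ]
park ring [0.60579622 0.01335383 0.02      ] lid [0.62252056 0.14835715 0.081     ]
```

Call:
jog_arm:
  motion:
    - [0.0095,0.0372,0,0,0,0,1]
    - [0.0095,0.0372,0,0,0,0,1]
    - [0,0,0.0415,0,0,0,1]
    - [0,0,0.0415,0,0,0,1]
    - [0,0,0.0415,0,0,0,1]
  squeeze: 15

```text
time_s: 3.05
ee_pos: [0.6231, 0.146, 0.0798]
eef_rot: [3.141, 0.0, 1.589]
force: [1.0, -0.4, -0.4]
grip_width: 0.0942
grip_force: 0.0
```

Call:
jog_arm:
  motion:
    - [0,0,0.025,0,0,0,1]
    - [0,0,0.0165,0,0,0,1]
    - [0,0,0,0,0,0,1]

```text
time_s: 3.35
ee_pos: [0.6224, 0.1465, 0.038]
eef_rot: [-3.139, 0.0, 1.59]
force: [-0.4, -0.3, 1.3]
grip_width: 0.0942
grip_force: 0.0
```

Call:
jog_arm:
  motion:
    - [0,0,0,0,0,0,0.3]
    - [0,0,0,0,0,0,0]
    - [0,0,0,0,0,0,-1]
    - [0,0,0,0,0,0,-1]
    - [0,0,0,0,0,0,-1]

```text
time_s: 3.85
ee_pos: [0.6234, 0.1478, 0.0399]
eef_rot: [3.141, -0.0, 1.591]
force: [0.3, -0.9, 0.0]
grip_width: 0.0576
grip_force: 0.0
```

Call:
jog_arm:
  motion:
    - [0,0,0,0,0,0,-1]
    - [0,0,0,0,0,0,-1]
    - [0,0,0,0,0,0,-1]

```text
time_s: 4.15
ee_pos: [0.6235, 0.1478, 0.0398]
eef_rot: [3.141, -0.0, 1.591]
force: [-0.1, 0.7, 3.8]
grip_width: 0.0525
grip_force: 15.0
```

Run:
```python
from h import *
im,m=shot('wrist','w2.png');print(ctrl.get_obs()['ee_pos'],ctrl.get_obs()['grip_width'])
print(proj(m,'wrist',(.623,.148,.081)),proj(m,'wrist',(.606,.0132,.02)))
```

```text
[0.6235165  0.14780192 0.03983801] 0.05254156174592256
(np.float64(322.7523323131825), np.float64(315.83297668768915)) (np.float64(295.5701950907443), np.float64(437.1708990161758))
```

View pics/w2.png

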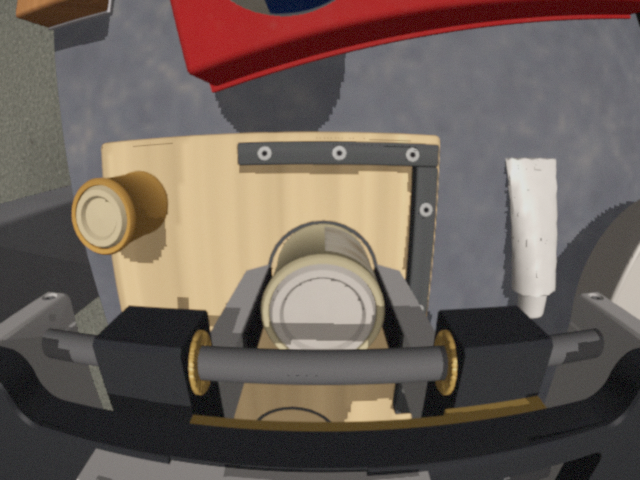

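Run:
```python
from h import *
m=ctrl.camera_model('wrist')
for u,v,z in((323,303,.081),(323,255,.081),(323,352,.081),(411,165,.02),(413,166,.032),(323,222,.02)):print(u,v,onplane(m,'wrist',(u,v),z))
```

```text
323 303 [0.62297875 0.15392699 0.081     ]
323 255 [0.62254942 0.17458759 0.081     ]
323 352 [0.62347757 0.13006972 0.081     ]
411 165 [0.67004765 0.20714866 0.02      ]
413 166 [0.66820189 0.2073785  0.032     ]
323 222 [0.62273778 0.17418444 0.02      ]
```

Call:
jog_arm:
  motion:
    - [-0.008,-0.0012,0,0,0,0,-1]
    - [-0.015,-0.0023,0,0,0,0,-1]
    - [-0.015,-0.0023,0,0,0,0,-1]
    - [-0.015,-0.0023,0,0,0,0,-1]
    - [-0.015,-0.0023,0,0,0,0,-1]

```text
time_s: 4.7
ee_pos: [0.6142, 0.079, 0.0398]
eef_rot: [3.141, -0.001, 1.591]
force: [0.3, 3.8, 6.2]
grip_width: 0.0521
grip_force: 15.0
```

Call:
jog_arm:
  motion:
    - [-0.015,-0.0023,0,0,0,0,-1]
    - [-0.015,-0.0023,0,0,0,0,-1]
    - [-0.015,-0.0023,0,0,0,0,-1]
    - [-0.0134,-0.0019,0,0,0,0,-1]
    - [-0.008,-0.001,0,0,0,0,-1]

```text
time_s: 5.2
ee_pos: [0.6057, 0.012, 0.0398]
eef_rot: [3.141, -0.001, 1.59]
force: [0.3, 4.3, 5.4]
grip_width: 0.0527
grip_force: 15.0
```

Call:
jog_arm:
  motion:
    - [0,0,0,0,0,0,-1]
    - [0,0,0,0,0,0,-1]

```text
time_s: 5.4
ee_pos: [0.6056, 0.0115, 0.0398]
eef_rot: [3.141, 0.001, 1.59]
force: [-1.5, -4.8, 6.2]
grip_width: 0.0524
grip_force: 15.0
```

Run:
```python
from h import *
im,m=shot('wrist','w3.png');shot('side','s3.png');print(ctrl.get_obs()['ee_pos'])
a=im[200:480,150:500];b=cv2.imread('pics/s3.png')[195:300,255:390]
a=cv2.resize(a,(375,300));b=cv2.resize(b,(385,300),interpolation=cv2.INTER_CUBIC);cv2.imwrite('pics/c3.png',np.hstack([a,b]))
```

```text
[0.60564302 0.01155001 0.03979352]
```

View pics/c3.png

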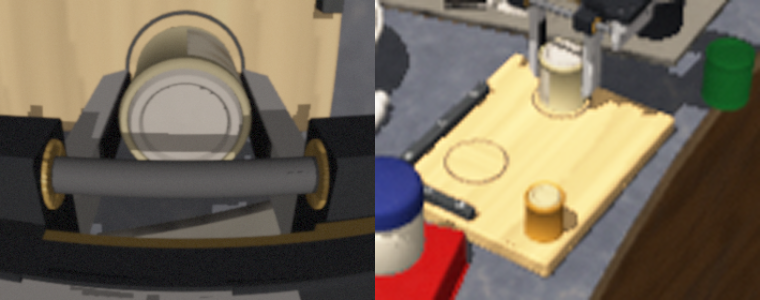

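Both views show the tin upright inside the parking ring, with its base ringed all round at crop px (563,97). I'll release it, rise and go over the block.

Call:
jog_arm:
  motion:
    - [0,0,0,0,0,0,0.3]
    - [0,0,0,0,0,0,0.6]
    - [0,0,0,0,0,0,1]
    - [0,0,0,0,0,0,1]
    - [0,0,0,0,0,0,1]

```text
time_s: 6.0
ee_pos: [0.6056, 0.013, 0.0393]
eef_rot: [-3.141, -0.0, 1.591]
force: [-0.1, -0.6, -0.1]
grip_width: 0.0887
grip_force: 0.0
```

Call:
jog_arm:
  motion:
    - [0,0,-0.02,0,0,0,1]
    - [0,0,-0.04,0,0,0,1]
    - [0,0,-0.045,0,0,0,1]
    - [0,0,-0.045,0,0,0,1]
    - [0,0,-0.02,0,0,0,1]

```text
time_s: 6.5
ee_pos: [0.6066, 0.013, 0.2141]
eef_rot: [3.136, 0.0, 1.591]
force: [-0.5, -0.3, 0.4]
grip_width: 0.0941
grip_force: 0.0
```

Call:
jog_arm:
  motion:
    - [0.0417,-0.0214,0,0,0,0,1]
    - [0.0417,-0.0214,0,0,0,0,1]
    - [0.0417,-0.0214,0,0,0,0,1]
    - [0.0417,-0.0214,0,0,0,0,1]
    - [0.0417,-0.0214,0,0,0,0,1]

```text
time_s: 7.0
ee_pos: [0.4934, 0.2207, 0.2096]
eef_rot: [3.141, -0.0, 1.591]
force: [0.9, 0.1, -0.9]
grip_width: 0.0941
grip_force: 0.0
```

Call:
jog_arm:
  motion:
    - [0.0417,-0.0214,0,0,0,0,1]
    - [0.0417,-0.0214,0,0,0,0,1]
    - [0,0,0,0,0,0,1]
    - [0,0,0,0,0,0,1]

```text
time_s: 7.4
ee_pos: [0.4497, 0.3024, 0.2094]
eef_rot: [3.142, 0.0, 1.593]
force: [1.2, 0.5, 0.5]
grip_width: 0.0938
grip_force: 0.0
```

Run:
```python
from h import *
import pickle
im,m=shot('wrist','w4.png');pickle.dump(m,open('w4.pkl','wb'));print(ctrl.get_obs()['ee_pos'])
hsv=cv2.cvtColor(im,cv2.COLOR_BGR2HSV)
b=cv2.inRange(hsv,(6,130,90),(16,255,255));b[300:]=0
c=max(cv2.findContours(b,0,1)[0],key=cv2.contourArea);print(cv2.boundingRect(c),cv2.approxPolyDP(c,5,True)[:,0].tolist())
for p in((.45,.352,.042),(.478,.39,.042)):print(proj(m,'wrist',p))
```

```text
[0.45023189 0.30158387 0.20941665]
(297, 124, 59, 83) [[300, 125], [298, 204], [353, 205], [355, 127], [327, 126], [331, 133], [321, 134], [321, 141], [329, 139], [329, 150], [312, 141], [320, 156], [308, 146], [311, 124]]
(np.float64(324.4137424576365), np.float64(163.1286173594873))
(np.float64(355.65049966040783), np.float64(123.44641717836161))
```

View pics/w4.png

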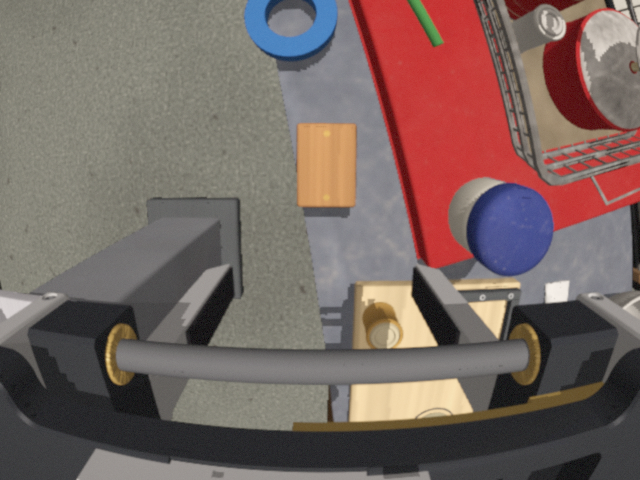

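Run:
```python
from h import *
import pickle
m=pickle.load(open('w4.pkl','rb'))
q=[onplane(m,'wrist',p,.042)[:2] for p in((298.5,124),(356.5,124),(355,206.5),(297,206.5))]
print(q,np.mean(q,0));
for a,b in((3,0),(2,1)): d=q[b]-q[a];print(np.arctan2(-d[0],d[1]),np.linalg.norm(d))
for a,b in((0,1),(3,2)): d=q[b]-q[a];print(np.arctan2(d[1],d[0]),np.linalg.norm(d))
print('case edge',onplane(m,'wrist',(388,130),.05),onplane(m,'wrist',(405,200),.05),onplane(m,'wrist',(418,265),.05))
```

```text
[array([0.42526786, 0.38817358]), array([0.47880253, 0.38951239]), array([0.48002128, 0.31158254]), array([0.42493259, 0.31033564])] [0.45225607 0.34990104]
-0.00430722427740815 0.07783865992895171
0.015637820684725138 0.07793937292385646
0.025003025817980164 0.05355140886137074
0.022630586159215853 0.05510280032650871
case edge [0.50711006 0.38500462 0.05      ] [0.5263468  0.32061529 0.05      ] [0.54469775 0.25643852 0.05      ]
```

Call:
jog_arm:
  motion:
    - [0.0242,0.0016,0,0,0,0,0.66]
    - [0.0242,0.0016,0,0,0,0,0.66]
    - [0,0,0.04,0,0,0,0.66]
    - [0,0,0.04,0,0,0,0.66]
    - [0,0,0,0,0,0,0.66]
  squeeze: 35

```text
time_s: 7.95
ee_pos: [0.4512, 0.3478, 0.1247]
eef_rot: [-3.134, 0.005, 1.589]
force: [-0.9, 0.2, 0.6]
grip_width: 0.0782
grip_force: 0.0
```

Call:
jog_arm:
  motion:
    - [0,0,0.04,0,0,0,0.66]
    - [0,0,0.035,0,0,0,0.66]
    - [0,0,0.025,0,0,0,0.66]
    - [0,0,0.013,0,0,0,0.66]
    - [0,0,0,0,0,0,0.66]

```text
time_s: 8.45
ee_pos: [0.4529, 0.3497, 0.0166]
eef_rot: [-3.141, 0.0, 1.59]
force: [-0.1, -0.0, 0.7]
grip_width: 0.0786
grip_force: 0.0
```

Call:
jog_arm:
  motion:
    - [0,0,0,0,0,0,0.4]
    - [0,0,0,0,0,0,-1]
    - [0,0,0,0,0,0,-1]
    - [0,0,0,0,0,0,-1]
    - [0,0,0,0,0,0,-1]

```text
time_s: 8.95
ee_pos: [0.4528, 0.3506, 0.0177]
eef_rot: [3.14, -0.001, 1.591]
force: [-1.0, -1.9, 7.6]
grip_width: 0.0559
grip_force: 35.0
```

Call:
jog_arm:
  motion:
    - [0,0,-0.02,0,0,0,-1]
    - [0,0,-0.04,0,0,0,-1]
    - [0,0,-0.04,0,0,0,-1]
    - [0,0,0,0,0,0,-1]

```text
time_s: 9.35
ee_pos: [0.4542, 0.3516, 0.122]
eef_rot: [3.134, -0.005, 1.591]
force: [-0.8, -0.2, -1.9]
grip_width: 0.0558
grip_force: 35.0
```

Call:
jog_arm:
  motion:
    - [-0.022,0.0075,0,0,0,0,-1]
    - [-0.0438,0.0149,0,0,0,0,-1]
    - [-0.0438,0.0149,0,0,0,0,-1]
    - [-0.0219,0.0074,0,0,0,0,-1]
    - [-0.0118,0.0211,0,0,0,0,-1]

```text
time_s: 9.85
ee_pos: [0.5205, 0.2063, 0.1157]
eef_rot: [-3.14, 0.001, 1.59]
force: [-0.2, 0.0, -1.7]
grip_width: 0.056
grip_force: 35.0
```

Call:
jog_arm:
  motion:
    - [-0.0235,0.0422,0,0,0,0,-1]
    - [-0.0235,0.0422,0,0,0,0,-1]
    - [-0.0118,0.0211,0,0,0,0,-1]
    - [0,0,0,0,0,0,-1]
    - [0,0,0,0,0,0,-1]

```text
time_s: 10.35
ee_pos: [0.6271, 0.1514, 0.1151]
eef_rot: [-3.14, 0.0, 1.59]
force: [0.2, 0.0, -2.0]
grip_width: 0.0559
grip_force: 35.0
```

Run:
```python
from h import *
im,m=shot('wrist','w5.png');print(ctrl.get_obs()['ee_pos'],ctrl.get_obs()['force'])
shot('side','s5.png');b=cv2.imread('pics/s5.png')[170:310,230:390];b=cv2.resize(b,(320,280),interpolation=cv2.INTER_CUBIC);cv2.imwrite('pics/c5.png',np.hstack([cv2.resize(im,(373,280)),b]))
```

```text
[0.62682881 0.15193483 0.11554957] [-0.51486067 -0.15886853 -2.2041796 ]
```

View pics/c5.png

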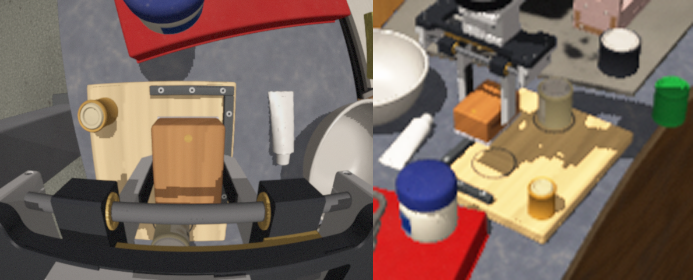

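The block is held level and square to the fences, over the bed at wrist crop (188,160). The tin is still on its ring, at side crop (555,105). I'll lower the block onto the bed clear of the fences.

Call:
jog_arm:
  motion:
    - [0,0,0.025,0,0,0,-1]
    - [0,0,0.025,0,0,0,-1]
    - [0,0,0.015,0,0,0,-1]
    - [0,0,0.007,0,0,0,-1]
    - [0,0,0,0,0,0,-1]

```text
time_s: 10.95
ee_pos: [0.6273, 0.1519, 0.0441]
eef_rot: [-3.141, 0.0, 1.591]
force: [0.5, 1.1, -2.5]
grip_width: 0.0557
grip_force: 35.0
```

Call:
jog_arm:
  motion:
    - [0,0,0.002,0,0,0,-1]
    - [0,0,0.002,0,0,0,-1]
    - [0,0,0.001,0,0,0,-1]
    - [0,0,0,0,0,0,-1]
    - [0,0,0,0,0,0,-1]

```text
time_s: 11.45
ee_pos: [0.6278, 0.1516, 0.0397]
eef_rot: [3.141, -0.0, 1.591]
force: [-0.3, 0.0, -2.4]
grip_width: 0.0558
grip_force: 35.0
```

Call:
jog_arm:
  motion:
    - [0,0,0.001,0,0,0,-1]
    - [0,0,0.001,0,0,0,-1]
    - [0,0,0,0,0,0,-1]
    - [0,0,0,0,0,0,-1]

```text
time_s: 11.85
ee_pos: [0.6277, 0.1516, 0.0377]
eef_rot: [3.141, -0.0, 1.591]
force: [-1.6, -1.1, 2.2]
grip_width: 0.0555
grip_force: 35.0
```

Call:
jog_arm:
  motion:
    - [0,0,0.0005,0,0,0,-1]
    - [0,0,0.0005,0,0,0,-1]
    - [0,0,0,0,0,0,-1]
    - [0,0,0,0,0,0,-1]

```text
time_s: 12.25
ee_pos: [0.6278, 0.1516, 0.0377]
eef_rot: [3.141, 0.0, 1.591]
force: [-7.9, -2.1, 10.8]
grip_width: 0.0557
grip_force: 35.0
```

Call:
jog_arm:
  motion:
    - [0,0.004,0,0,0,0,-1]
    - [0,0.004,0,0,0,0,-1]
    - [0,0.002,0,0,0,0,-1]
    - [0,0.001,0,0,0,0,-1]
    - [0,0,0,0,0,0,-1]

```text
time_s: 12.75
ee_pos: [0.6388, 0.1521, 0.0377]
eef_rot: [3.141, -0.0, 1.591]
force: [-6.7, -0.6, 10.3]
grip_width: 0.056
grip_force: 35.0
```

Call:
jog_arm:
  motion:
    - [0,0.001,0,0,0,0,-1]
    - [0,0.001,0,0,0,0,-1]
    - [0,0,0,0,0,0,-1]
    - [0,0,0,0,0,0,-1]

```text
time_s: 13.15
ee_pos: [0.6408, 0.1522, 0.0377]
eef_rot: [3.141, -0.0, 1.591]
force: [-6.6, -0.8, 11.1]
grip_width: 0.0557
grip_force: 35.0
```

Sliding friction is about 6.6 N and there is no fence contact yet.

Call:
jog_arm:
  motion:
    - [0,0.001,0,0,0,0,-1]
    - [0,0,0,0,0,0,-1]
    - [0,0.001,0,0,0,0,-1]
    - [0,0,0,0,0,0,-1]

```text
time_s: 13.55
ee_pos: [0.6428, 0.1522, 0.0377]
eef_rot: [3.141, -0.0, 1.591]
force: [-6.0, -0.0, 12.4]
grip_width: 0.056
grip_force: 35.0
```

Call:
jog_arm:
  motion:
    - [0,0.0005,0,0,0,0,-1]
    - [0,0,0,0,0,0,-1]
    - [0,0.0005,0,0,0,0,-1]
    - [0,0,0,0,0,0,-1]

```text
time_s: 13.95
ee_pos: [0.6434, 0.1523, 0.0377]
eef_rot: [-3.141, -0.0, 1.591]
force: [-10.7, -0.8, 13.3]
grip_width: 0.0556
grip_force: 35.0
```

Call:
jog_arm:
  motion:
    - [0.004,0,0,0,0,0,-1]
    - [0.004,0,0,0,0,0,-1]
    - [0.003,0,0,0,0,0,-1]
    - [0.001,0,0,0,0,0,-1]
    - [0,0,0,0,0,0,-1]

```text
time_s: 14.45
ee_pos: [0.6433, 0.1621, 0.0377]
eef_rot: [-3.141, 0.002, 1.59]
force: [-10.3, -13.0, 15.6]
grip_width: 0.0557
grip_force: 35.0
```

Call:
jog_arm:
  motion:
    - [0.001,0,0,0,0,0,-1]
    - [0,0,0,0,0,0,-1]
    - [0.001,0,0,0,0,0,-1]
    - [0,0,0,0,0,0,-1]

```text
time_s: 14.85
ee_pos: [0.6433, 0.1639, 0.0378]
eef_rot: [-3.141, 0.003, 1.59]
force: [-10.5, -13.8, 15.6]
grip_width: 0.0553
grip_force: 35.0
```

Call:
jog_arm:
  motion:
    - [0.001,0,-0.0005,0,0,0,-1]
    - [0,0,0,0,0,0,-1]
    - [0.001,0,0,0,0,0,-1]
    - [0,0,0,0,0,0,-1]

```text
time_s: 15.25
ee_pos: [0.6433, 0.1665, 0.0378]
eef_rot: [-3.141, 0.002, 1.59]
force: [-8.0, -9.9, 10.0]
grip_width: 0.0557
grip_force: 35.0
```

Call:
jog_arm:
  motion:
    - [0.001,0,0,0,0,0,-1]
    - [0,0,0,0,0,0,-1]
    - [0,0,0,0,0,0,-1]

```text
time_s: 15.55
ee_pos: [0.6432, 0.1674, 0.0377]
eef_rot: [-3.141, 0.002, 1.59]
force: [-8.2, -11.7, 9.0]
grip_width: 0.0558
grip_force: 35.0
```

Call:
jog_arm:
  motion:
    - [0.0007,0,0,0,0,0,-1]
    - [0,0,0,0,0,0,-1]
    - [0,0,0,0,0,0,-1]

```text
time_s: 15.85
ee_pos: [0.6432, 0.1674, 0.0378]
eef_rot: [-3.141, 0.003, 1.59]
force: [-8.2, -15.0, 12.4]
grip_width: 0.0557
grip_force: 35.0
```

Call:
jog_arm:
  motion:
    - [0.0007,0.0003,0,0,0,0,-1]
    - [0,0,0,0,0,0,-1]
    - [0,0,0,0,0,0,-1]

```text
time_s: 16.15
ee_pos: [0.6432, 0.1675, 0.0378]
eef_rot: [-3.14, 0.004, 1.589]
force: [-12.4, -19.6, 12.9]
grip_width: 0.0559
grip_force: 35.0
```

Call:
jog_arm:
  motion:
    - [0,0.0005,0,0,0,0,-1]
    - [0,0,0,0,0,0,-1]
    - [0,0,0,0,0,0,-1]

```text
time_s: 16.45
ee_pos: [0.6433, 0.1675, 0.0378]
eef_rot: [-3.138, 0.004, 1.59]
force: [-16.1, -19.5, 16.0]
grip_width: 0.0557
grip_force: 35.0
```

Run:
```python
from h import *
im,m=shot('wrist','w6.png');shot('side','s6.png');o=ctrl.get_obs();print(o['ee_pos'],o['force'],o['moment'])
b=cv2.imread('pics/s6.png')[180:300,240:380];b=cv2.resize(b,(385,330),interpolation=cv2.INTER_CUBIC)
a=cv2.resize(im[110:360,170:484],(414,330));cv2.imwrite('pics/c6.png',np.hstack([a,b]))
```

```text
[0.64328215 0.16750519 0.03778864] [-16.71237099 -20.42825338  15.18515345] [-3.51014843  2.70733155 -0.23961899]
```

View pics/c6.png

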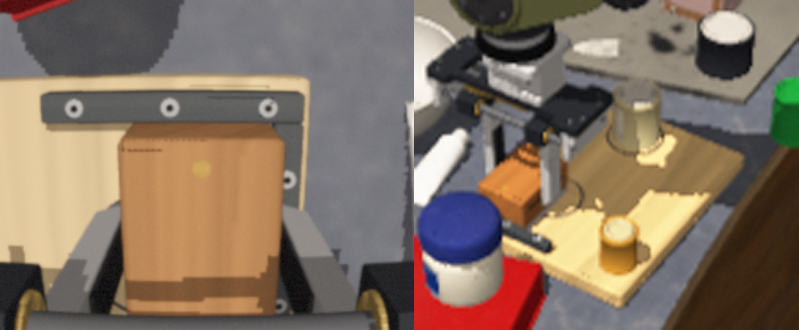

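The block sits flat in the corner, touching the side fence at crop (205,125) and the far fence at (285,150). The forces on both have risen with no further motion, and the tin stands on its ring.

```bash
python3 -c "
from station import ctrl
print(ctrl.hand_in())"
```

```text
the job is handed in; nothing more can be done
None
```

I slid the tin onto the parking ring and released it there. I handed in with the block still gripped, flat in the corner and pressed on both fences (about 17 N on the far fence and 20 N on the side fence), after about 16.5 s of robot time.

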